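# Lift the tracing template off its pins

### The job

The outline has been traced onto the blank: take the plywood template by its bridge handle, lift it straight and level up off the two steel pins without dragging the board along or unseating the blank, and lay it down flat in the middle of the green cutting mat. Set it down rather than dropping it, let go, and leave everything else on the table where it is.

Things in the scene. Friction and masses are not known exactly. Their poses are not given: they have to be found in the camera images.
- template: Plywood tracing template 130 (x) x 200 (y) x 12 mm, 0.28 kg, balanced about its centre, with a window in the middle. Origin: centre of its underside, at first 52 mm above the table. Holes 14.4 mm wide at y = +85 and -85 mm sit over the board's pins. A bridge handle runs along y over the window. Half a turn about z looks the same
- template_handle (a point): Centre of the template's dark wooden handle bar, 47 mm above the template's origin, same axes. The bar is 20 mm wide (x), 18 mm high and 141 mm long (y), with a post 20 x 13 mm under each end at y = +64 and -64 mm; 26 mm of air between bar and plate
- board: Loose hardwood board 170 (x) x 240 (y) x 30 mm, 1.2 kg, on rubber feet. Origin: centre of its underside. On it at each end a riser, top at z = 52 mm, carries the template; an upright 12 mm steel pin at y = +85 and -85 mm, tip at z = 97 mm: the template must rise 45 mm to clear it. Cleats hold the blank. It lies on one side of the mat or the other
- blank: Loose pale wooden blank 100 (x) x 124 (y) x 20 mm with a pencilled outline, lying on the board under the template (2 mm below it) between cleats and risers with 2 mm play. Origin: centre of its underside, 30 mm above the board's underside
- mat: Green cutting mat with a pale grid, 220 (x) x 300 (y) x 3 mm, fixed flat on the table, empty. Origin: centre of its underside; z up
- gouge_gap: Bystander: carving gouge lying between the board and the mat, about 215 mm long and 25 mm high; origin at the ferrule on the table, blade to +x
- gouge_mat: Bystander: carving gouge lying just beyond the far long edge of the mat, about 205 mm long and 25 mm high; origin at the ferrule on the table, blade to +x
- tin: Bystander: flat round wax tin, 72 mm across and 32 mm high, just beyond the far side of the board; origin centre of its underside
- mallet: Bystander: wooden mallet lying down, head 66 x 120 x 66 mm, handle to -x; origin under the head
- square: Bystander: try square lying flat, stock 115 mm, blade 150 mm, 18 mm high; origin under the middle of its stock
- spare: Bystander: two spare blanks glued up into one block, 100 x 124 x 40 mm; origin centre of its underside
There are look-alikes about, which are no part of the job. Leave any red look-alike of the template alone.

How it is judged:
By the outcome, as a careful person would: the job done as asked, in the order asked, and still so for the second after the job is handed in, with the robot touching nothing.
It also fails if it takes over 48 s, if anything falls off the work surface, if the arm or the gripper's body presses on something with over 40 N, if the wrist force passes 120 N, or if a joint passes its speed limit or range.

### The arm

A 7-joint arm with a two-finger parallel gripper is mounted at the origin on the work surface. World frame = base frame: x ahead of the robot, y to its left, z up, the work surface at z = 0. Lengths are in m, angles in rad, forces in N, time in s.
With the tool pointing down it reaches from about 0.425 to 0.825 m from the base axis. Payload 3.6 kg.
Tool frame: the origin (TCP) lies on the centre line of the jaws, within the pads' length; the fingertips stand ctrl.tcp_to_tips ahead of it and the grasp point (between the pads) lies 2 mm behind it (ctrl.tcp_to_tips is the distance from the TCP to the fingertips, in m); z points along the fingers, y is the direction in which the jaws open and shut (so a half turn about z gives the same grasp; the last joint's range is limited). The gripper opens to 93 mm and grips with 3 to 60 N. Pads are 15 mm wide; open, the fingers measure 128 mm over their backs; the gripper's body (75 mm by 188 mm) begins 65 mm behind the grasp point.
Start: joints at [1.113, 0.615, -0.013, 1.423, 0.008, 1.103, -0.04], TCP at [0.272, -0.59, 0.236] pointing down, gripper open.
Joint ranges: [-3.12, 3.12], [-0.3, 2.06], [-1.34, 1.32], [0.26, 2.42], [-1.36, 4.5], [0.01, 1.98], [-2.84, 2.84]. Speed limits (rad/s): [2.79, 2.79, 3.14, 3.14, 3.14, 3.14, 3.14].

### API

Orientations are given as a unit quaternion [w, x, y, z].
In Python, from rig import ctrl gives the robot as it stands.
- The arm moves only by the tool arm_command, never from a script. Its argument "rows" is a list of rows, each a list of 2 entries, a list of its own where there are three numbers: the shift along the tool's x, y, z in cm, then the turn about the tool's z in degrees. A call has 1 to 12 rows; each row is the pose to reach, as a shift and turn from the pose measured when the call began, along the tool's axes at that moment; what a row does not reach only later rows make up. A row lasts 1/8 s, in which the tool goes at most 62.5 mm and 10.7 degrees, less where a joint would pass 70% of its speed; a pose out of reach is approached as far as the arm can. A call with a gripper value outside its range is refused whole. "gripper" is the closure, from 0 (fully open) to 1 (shut), set as the call begins (left out, the last holds). The fingers move at their own pace and stop on an object; "squeeze" is the grip in N (left out, the last holds). Time passes only in rows, so rows that repeat a pose let the fingers close. It gives the time, the measured TCP pose, the force and the opening at its end, in the units of the state.
- ctrl.sense(): the state, without advancing time (a new reading comes with each control period).
- ctrl.capture(name): name is "side" or "top" or "wrist"; returns a dict with "frame" (420x560x3 uint8, red, green, blue), "depth" (420x560 float32, m along the optical axis (not along the pixel's ray), 0 where there is no reading), "fx", "fy", "cx", "cy" (pixels), "D" ([k1, k2, p1, p2, k3] as OpenCV has them; the pictures are not rectified), "pose" (4x4, takes a point from camera to world coordinates). Camera axes: x right, y down, z forward; pixel columns grow to the right and rows downward; lengths in m; the calibration is good to about 2 mm. A picture is of the moment at which its call begins.
- ctrl.sign_off(): hands the job in, once; it reports no verdict.
The state is a dict: "clock": time; "joint_positions": joint angles; "joint_vel": joint speeds; "tau": joint torques, N m; "tool_pos": TCP position; "tcp_rot": TCP orientation; "ft_force": force on the tool from outside, world axes, zero at the start; "moment": the same for the moment, N m; "width": finger opening in m.
Only numpy, scipy, OpenCV 4.12 (cv2) and the standard library are available. Lean on these libraries where they do the work, as an engineer would, in place of code of your own. Each camera call takes 0.05 s, during which the arm holds its last target. There are 200 camera calls.

## Working session

There is one attempt and no reset: what is moved stays moved. The work goes in short steps, Python scripts to look and compute and a tool call to move; the robot and the scene stay as the last step left them, time stands still between calls to the robot, and variables do not carry over. Pictures are saved under pics/ and viewed, about 8 in all and at most 12, crops included, and the job is handed in when it is done.

Besides the shell and the picture viewer there is one more tool, called after "Emit:" as name(argument=value, ...) on one line, values as JSON. arm_command: Moves the arm, as the interface text tells. Its arguments: {"type":"object","properties":{"rows":{"type":"array","items":{"type":"array"}},"gripper":{"type":"number"},"squeeze":{"type":"number"}},"required":["rows"]}

```bash
mkdir -p pics; ls; cat > h.py <<'E'
import numpy as np,cv2
from rig import ctrl
def cap(n,save=None):
    c=ctrl.capture(n)
    if save: cv2.imwrite('pics/'+save,c['frame'][:,:,::-1])
    return c
def ray(c,uv):
    K=np.array([[c['fx'],0,c['cx']],[0,c['fy'],c['cy']],[0,0,1]])
    p=cv2.undistortPoints(np.array(uv,float).reshape(-1,1,2),K,np.array(c['D'],float)).reshape(-1,2)
    d=np.c_[p,np.ones(len(p))]@c['pose'][:3,:3].T
    return c['pose'][:3,3],d
def onz(c,uv,z):
    o,d=ray(c,uv); return o+d*((z-o[2])/d[:,2])[:,None]
def cloud(c):
    h,w=c['depth'].shape
    u,v=np.meshgrid(np.arange(w),np.arange(h))
    o,d=ray(c,np.c_[u.ravel(),v.ravel()])
    P=(o+d*c['depth'].reshape(-1,1)).reshape(h,w,3); P[c['depth']==0]=np.nan
    return P
E
python3 - <<'E'
from h import *
a=cap('top','t0.png');b=cap('side','s0.png');w=cap('wrist','w0.png')
import pickle;pickle.dump((a,b,w),open('c0.pkl','wb'))
for c in(a,b,w):print(c['pose'].round(3).tolist(),c['fx'])
s=ctrl.sense();print(s['clock'],s['tool_pos'],s['tcp_rot'],s['width'],ctrl.tcp_to_tips)
cv2.imwrite('pics/ts.png',cv2.resize(np.vstack([a['frame'],b['frame']])[:,:,::-1],(400,600)))
E
```

```text
pics
[[0.025, -0.987, 0.159, 0.35], [-0.999, -0.022, 0.025, -0.109], [-0.021, -0.16, -0.987, 1.032], [0.0, 0.0, 0.0, 1.0]] 417.98483299945065
[[0.996, -0.04, 0.08, 0.384], [-0.089, -0.555, 0.827, -1.305], [0.012, -0.831, -0.557, 0.914], [0.0, 0.0, 0.0, 1.0]] 528.7305606950905
[[0.42, -0.866, -0.273, 0.349], [-0.908, -0.401, -0.124, -0.556], [-0.003, 0.3, -0.954, 0.384], [0.0, 0.0, 0.0, 1.0]] 307.55606574531254
0.15 [ 0.27179383 -0.58982522  0.23475201] [-9.53488637e-04  9.76773558e-01  2.14271917e-01 -2.31095621e-04] 0.09288738212951028 0.017
```

View pics/t0.png

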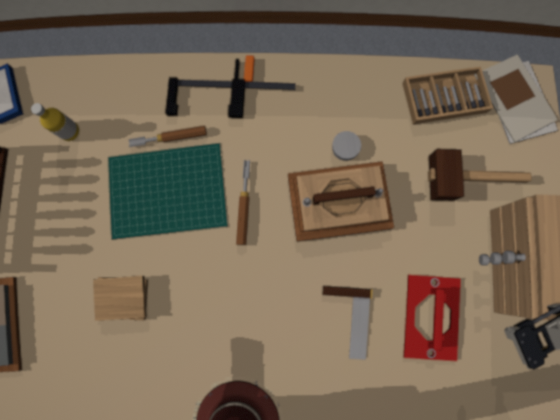

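View pics/s0.png

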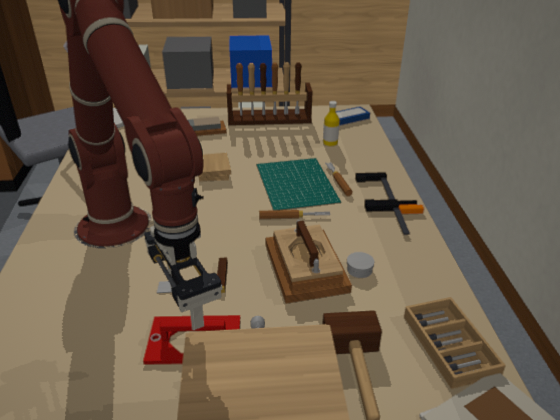

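The template lies at about (343,196) in the top image, on the board and with a dark handle. The red look-alike at (433,318) is to be left alone. The green mat is at (167,190). I'll measure these and confirm with a crop.

```bash
python3 - <<'E'
from h import *
import pickle;a,b,w=pickle.load(open('c0.pkl','rb'))
def rect(m):
    c=max(cv2.findContours(m.astype(np.uint8),cv2.RETR_EXTERNAL,cv2.CHAIN_APPROX_NONE)[0],key=cv2.contourArea);return cv2.minAreaRect(c),c
for n,c in(('top',a),('side',b)):
    h=cv2.cvtColor(c['frame'],cv2.COLOR_RGB2HSV); P=cloud(c)
    m=(h[...,0]>65)&(h[...,0]<100)&(h[...,1]>100)
    r,_=rect(m); 
    cc=cv2.approxPolyDP(cv2.convexHull(_),8,True).reshape(-1,2); Q=onz(c,cc,.003)
    print(n,'mat',cc.tolist(),Q.round(4).tolist(),Q.mean(0), 'depthz',np.nanmedian(P[m][:,2]))
    box=(slice(175,215),slice(305,385)) if n=='top' else (slice(215,275),slice(285,330))
    v=np.zeros(m.shape,bool); v[box]=h[...,2][box]<75
    r,cn=rect(v); bp=cv2.boxPoints(r); M=cv2.moments(cn);ctr=[M['m10']/M['m00'],M['m01']/M['m00']]
    k=np.zeros(m.shape,np.uint8);cv2.drawContours(k,[cn],-1,1,-1);k=cv2.erode(k,np.ones((3,3)))
    Z=P[k>0]; print('bar',r,ctr,'cloud med',np.nanmedian(Z,0),np.nanpercentile(Z[:,2],[5,50,95]))
    print('bar box on z=.108',onz(c,bp,.108).round(4).tolist(),onz(c,[ctr],.108))
    o,d=ray(c,[ctr]); 
    if n=='top': o1,d1=o,d[0]
    else:
        d2=d[0];s=np.linalg.lstsq(np.c_[d1,-d2],o-o1,rcond=None)[0];print('tri',o1+s[0]*d1,o+s[1]*d2)
    if n=='top':
        for nm,(x0,x1,y0,y1) in dict(gap=(230,255,155,250),board=(285,395,160,242)).items():
            q=P[y0:y1,x0:x1];zz=q[...,2]>.012; print(nm,np.nanmin(q[zz],0),np.nanmax(q[zz],0))
crop=cv2.resize(a['frame'][140:260,90:410],(800,300),interpolation=3);cs=cv2.resize(b['frame'][205:305,240:400],(480,300),interpolation=3)
cs=np.pad(cs,((0,0),(0,320),(0,0)))
cv2.imwrite('pics/crop.png',np.vstack([crop,cs])[:,:,::-1])
E
```

```text
top mat [[218, 144], [225, 225], [113, 237], [110, 158]] [[0.685, 0.0742, 0.003], [0.4751, 0.0461, 0.003], [0.4373, 0.3317, 0.003], [0.6443, 0.3592, 0.003]] [0.56040642 0.20279594 0.003     ] depthz 0.0014481972995425973
bar ((346.1474304199219, 194.94451904296875), (11.309578895568848, 67.70464324951172), 83.41805267333984) [345.2521929824561, 194.78477443609023] cloud med [ 0.53813284 -0.23890387  0.10640432] [0.10123917 0.10640432 0.10929589]
bar box on z=.108 [[0.5389, -0.1628, 0.108], [0.5603, -0.3152, 0.108], [0.5344, -0.3178, 0.108], [0.5133, -0.166, 0.108]] [[ 0.53695932 -0.23811045  0.108     ]]
gap [ 0.42525993 -0.011301    0.01212019] [0.64035747 0.01598259 0.02811041]
board [ 0.43733191 -0.36630383  0.01288842] [ 0.64115638 -0.10796508  0.11060332]
side mat [[339, 200], [274, 209], [257, 165], [315, 159]] [[0.6853, 0.0826, 0.003], [0.4761, 0.0462, 0.003], [0.4356, 0.3272, 0.003], [0.6454, 0.3572, 0.003]] [0.5605877  0.20330114 0.003     ] depthz 0.0022444602236764144
bar ((308.0177001953125, 242.73451232910156), (46.76417922973633, 14.338634490966797), 67.2490234375) [307.12267839687195, 241.66862170087975] cloud med [ 0.53940323 -0.25613933  0.10599169] [0.07965596 0.10599169 0.1100988 ]
bar box on z=.108 [[0.5086, -0.183, 0.108], [0.5462, -0.1603, 0.108], [0.5679, -0.3416, 0.108], [0.5339, -0.3594, 0.108]] [[ 0.5379867  -0.26159948  0.108     ]]
tri [ 0.54031081 -0.24041439  0.09146914] [ 0.54111985 -0.240408    0.09163228]
```

View pics/crop.png

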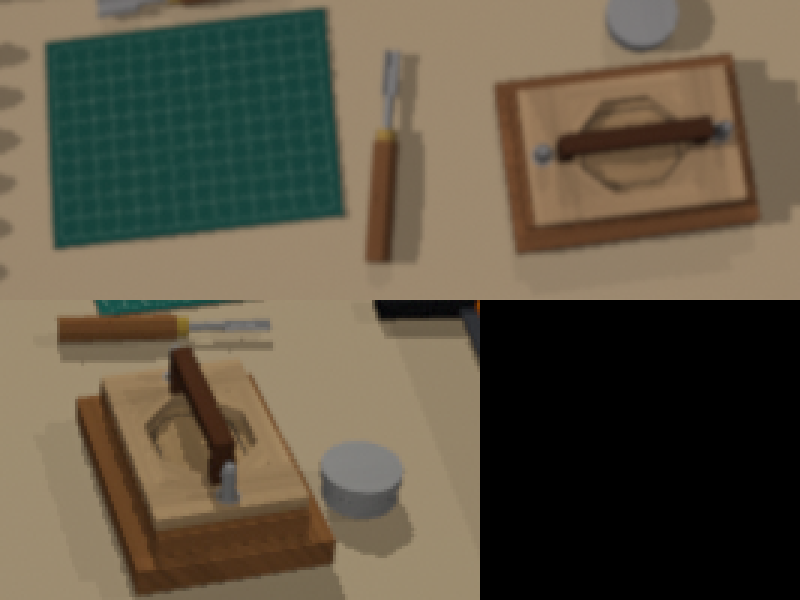

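Crop confirms it: this template is natural plywood with a dark handle, on the board with steel pins. Now I'll move above it.

Emit:
arm_command(rows=[[[3.9,-2.1,0],-7],[[7.8,-4.1,0],-15],[[11.6,-6.2,0],-22],[[15.5,-8.3,0],-29],[[19.4,-10.3,0],-37],[[23.3,-12.4,0],-44],[[27.2,-14.5,0],-51],[[31.0,-16.5,0],-58],[[34.9,-18.6,0],-66],[[38.8,-20.7,0],-73],[[38.8,-20.7,0],-73],[[38.8,-20.7,0],-73]], gripper=0)

```text
clock: 1.65
tool_pos: [0.5368, -0.2404, 0.2347]
tcp_rot: [-0.001, 0.658, 0.753, -0.0]
ft_force: [0.3, -0.7, -0.0]
width: 0.0929
```

```bash
python3 - <<'E'
from h import *
w=cap('wrist','w1.png');s=ctrl.sense()
import pickle;pickle.dump(w,open('c1.pkl','wb'))
print(s);print(w['pose'].round(3).tolist())
E
```

```text
{'clock': 1.7, 'joint_positions': array([ 0.62154285,  0.54297699, -0.37937158,  1.60208554,  0.22355797,
        1.04210445,  0.31022415]), 'joint_vel': array([ 1.24675805e-02, -3.33652269e-03,  5.88726625e-03, -1.74698800e-03,
       -1.16703850e-03, -5.58735936e-04, -6.80439290e-05]), 'tau': array([-8.85545500e-01, -4.08910561e+01, -3.74128349e+00, -1.56063581e+01,
       -1.05667384e-01,  3.02174105e-02, -4.03679960e-04]), 'tool_pos': array([ 0.53649909, -0.24111846,  0.23477136]), 'tcp_rot': array([-1.09034025e-03,  6.58826419e-01,  7.52294003e-01, -5.42363907e-04]), 'ft_force': array([ 0.69917977, -0.40607562, -0.46704603]), 'moment': array([-0.01212636, -0.05074163, -0.05272896]), 'width': 0.09313392339001815}
[[0.991, 0.129, 0.038, 0.527], [0.135, -0.946, -0.296, -0.158], [-0.002, 0.298, -0.955, 0.384], [0.0, 0.0, 0.0, 1.0]]
```

View pics/w1.png

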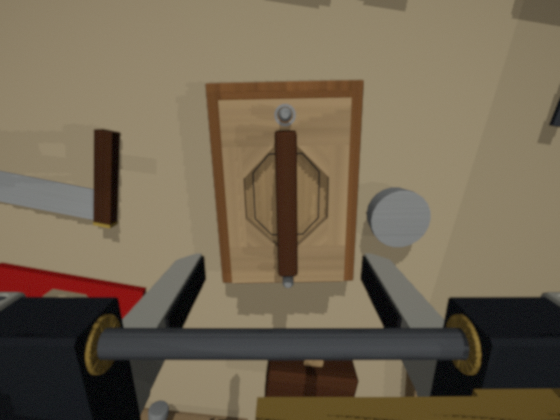

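The wrist view shows the bar from (286,132) to (288,277), with the pins at (285,114) and (288,282). I'll measure the bar from here.

```bash
python3 - <<'E'
from h import *
import pickle;c=pickle.load(open('c1.pkl','rb'))
P=cloud(c);h=P[...,2]
m=np.zeros(h.shape,np.uint8);g=cv2.cvtColor(c['frame'],cv2.COLOR_RGB2HSV)[...,2]
m[120:290,262:312]=(g[120:290,262:312]<100)
cn=max(cv2.findContours(m,cv2.RETR_EXTERNAL,cv2.CHAIN_APPROX_NONE)[0],key=cv2.contourArea)
r=cv2.minAreaRect(cn);bp=cv2.boxPoints(r)
k=np.zeros_like(m);cv2.drawContours(k,[cn],-1,1,-1);k=cv2.erode(k,np.ones((5,5)))
zt=np.nanmedian(h[k>0]);print(r,bp.tolist(),'ztop',zt)
Q=onz(c,bp,zt);print(Q.round(4).tolist(),Q.mean(0))
T=P[k>0];T=T[np.abs(T[:,2]-zt)<.004];x,y,_,_=cv2.fitLine(T[:,:2].astype(np.float32),2,0,.01,.01).ravel()[[0,1,2,3]];print('line deg',np.degrees(np.arctan2(y,x))%180, T.mean(0),T[:,1].min(),T[:,1].max())
print('plate z',np.nanmedian(h[120:140,230:260]),np.nanmedian(h[240:265,320:340]))
d=np.array(cv2.RotatedRect if 0 else ctrl.sense()['tcp_rot']);from scipy.spatial.transform import Rotation as R
M=R.from_quat(d[[1,2,3,0]]).as_matrix();print(M.round(4));t=ctrl.sense()['tool_pos']
print('to go tool cm',100*M.T@(np.r_[Q.mean(0)[:2],.097]-t))
E
```

```text
((286.5, 206.5), (157.0, 49.0), 90.0) [[262.0, 128.0], [311.0, 128.0], [311.0, 285.0], [262.0, 285.0]] ztop 0.10797598619483889
[[0.5097, -0.1672, 0.108], [0.5516, -0.1615, 0.108], [0.5763, -0.3121, 0.108], [0.5272, -0.3188, 0.108]] [ 0.54118585 -0.23989668  0.10797599]
line deg 98.61137 [ 0.5392679  -0.23126722  0.10797447] -0.30537689489512776 -0.1668550476496086
plate z 0.0640864039919799 0.06412479160434648
[[-1.319e-01  9.913e-01 -2.400e-03]
 [ 9.913e-01  1.319e-01  6.000e-04]
 [ 9.000e-04 -2.300e-03 -1.000e+00]]
to go tool cm [ 0.04653971  0.51173131 13.77606729]
```

```bash
python3 - <<'E'
from h import *
import pickle;c=pickle.load(open('c1.pkl','rb'))
P=cloud(c)
m=np.zeros(P.shape[:2],np.uint8);m[120:290,262:312]=P[120:290,262:312,2]>.102
T=P[m>0][:,:2];r=cv2.minAreaRect((T*1000).astype(np.float32));print(r)
cn=max(cv2.findContours(m,0,1)[0],key=cv2.contourArea);r=cv2.minAreaRect(cn);Q=onz(c,cv2.boxPoints(r),.108);print(r,Q.round(4).tolist(),Q.mean(0))
g=c['frame'];print([ [int(v.sum()) for v in g[y,262:312:2]] for y in(150,205,260)])
# pins
for y0,y1 in((103,125),(274,292)):
    q=P[y0:y1,275:300];k=(q[...,2]>.085)&(q[...,2]<.1);print(k.sum(),np.nanmedian(q[k],0))
E
```

```text
((540.5130004882812, -236.2017822265625), (20.007274627685547, 140.02606201171875), 8.91325569152832)
((285.7185974121094, 203.02047729492188), (144.18588256835938, 22.14796257019043), 89.34146118164062) [[0.5201, -0.1683, 0.108], [0.5391, -0.1655, 0.108], [0.5612, -0.3028, 0.108], [0.5393, -0.306, 0.108]] [ 0.53991653 -0.23567017  0.108     ]
[[339, 345, 349, 347, 292, 248, 193, 112, 120, 124, 127, 131, 137, 131, 128, 127, 120, 146, 225, 253, 322, 374, 373, 366, 363], [319, 326, 309, 315, 298, 256, 240, 168, 121, 121, 126, 123, 127, 124, 125, 118, 125, 165, 298, 323, 326, 329, 331, 321, 323], [337, 332, 334, 335, 337, 332, 294, 241, 143, 128, 123, 123, 125, 130, 120, 117, 124, 137, 289, 337, 336, 337, 337, 337, 333]]
147 [ 0.52732808 -0.1526448   0.09549899]
121 [ 0.55340735 -0.31823284  0.0942195 ]
```

The bar centre is at (0.540, -0.236), with its top at 0.108 and the plate at 0.064. The pins' midpoint agrees, and the yaw is about 8.8°. Descending.

Emit:
arm_command(rows=[[[0.46,0.41,0],-1.2],[[0.46,0.41,2.5],-1.2],[[0.46,0.41,5],-1.2],[[0.46,0.41,7.5],-1.2],[[0.46,0.41,9.5],-1.2],[[0.46,0.41,11],-1.2],[[0.46,0.41,12.2],-1.2],[[0.46,0.41,13.2],-1.2],[[0.46,0.41,13.8],-1.2],[[0.46,0.41,13.8],-1.2],[[0.46,0.41,13.8],-1.2]])

```text
clock: 3.08
tool_pos: [0.54, -0.236, 0.0972]
tcp_rot: [-0.001, 0.651, 0.759, -0.0]
ft_force: [0.1, 0.3, 0.1]
width: 0.093
```

```bash
python3 - <<'E'
from h import *
w=cap('wrist','w2.png');s=ctrl.sense();print(s['tool_pos'],s['tcp_rot'],s['ft_force'],s['clock'])
P=cloud(w);z=P[...,2];m=(z>.102)&(z<.112)&(np.hypot(P[...,0]-.54,P[...,1]+.236)<.085)
n,l,st,_=cv2.connectedComponentsWithStats(m.astype(np.uint8));k=1+st[1:,4].argmax();T=P[l==k];print(st[k],cv2.minAreaRect((T[:,:2]*1000).astype(np.float32)))
E
```

```text
[ 0.54000229 -0.23602385  0.09725903] [-5.83484510e-04  6.50895737e-01  7.59166830e-01 -3.52189485e-04] [ 0.59055586 -0.51714149 -0.25013658] 3.125
[ 260  150   44  178 7182] ((537.0672607421875, -213.39578247070312), (20.09111785888672, 94.0216293334961), 8.915668487548828)
```

View pics/w2.png

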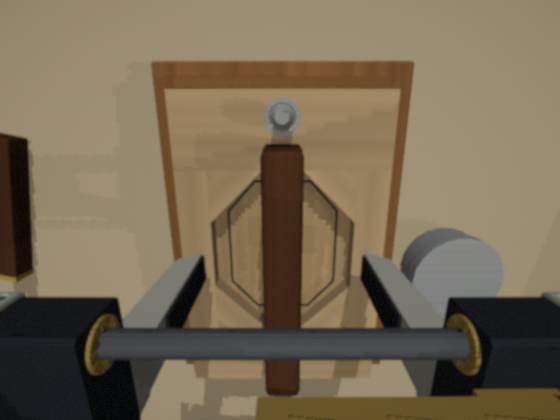

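The bar runs through (282,150)–(282,390), centred between the fingers to within about 0.5 mm. Closing.

Emit:
arm_command(rows=[[[0,0,0],0],[[0,0,0],0],[[0,0,0],0],[[0,0,0],0],[[0,0,0],0],[[0,0,0],0],[[0,0,0],0],[[0,0,0],0]], gripper=1, squeeze=10)

```text
clock: 4.12
tool_pos: [0.5399, -0.236, 0.0973]
tcp_rot: [-0.001, 0.651, 0.759, -0.0]
ft_force: [0.4, -0.5, 0.2]
width: 0.02
```

Emit:
arm_command(rows=[[[0,0,0],0],[[0,0,0],0],[[0,0,0],0]], squeeze=30)

```text
clock: 4.5
tool_pos: [0.5399, -0.236, 0.0972]
tcp_rot: [-0.001, 0.651, 0.759, -0.0]
ft_force: [0.2, -0.4, -0.3]
width: 0.0195
```

Emit:
arm_command(rows=[[[0,0,-0.2],0],[[0,0,-0.4],0],[[0,0,-0.7],0],[[0,0,-1.0],0],[[0,0,-1.0],0]])

```text
clock: 5.12
tool_pos: [0.5402, -0.2361, 0.1076]
tcp_rot: [-0.0, 0.651, 0.759, -0.0]
ft_force: [-0.2, -0.0, -3.3]
width: 0.0198
```

```bash
python3 - <<'E'
from h import *
s=ctrl.sense();print(s['tool_pos'],s['tcp_rot'],s['ft_force'],s['moment'],s['width'])
b=cap('side','s1.png');w=cap('wrist','w3.png')
cs=cv2.resize(b['frame'][185:305,230:390],(640,480),interpolation=3)
cv2.imwrite('pics/s1c.png',cs[:,:,::-1])
E
```

```text
[ 0.54017031 -0.23611534  0.10759668] [-3.06670302e-04  6.50921871e-01  7.59144616e-01 -2.75793413e-04] [-0.23713818 -0.01548832 -3.3149686 ] [-0.01933387 -0.12989772  0.01732848] 0.019770894543948116
```

View pics/s1c.png

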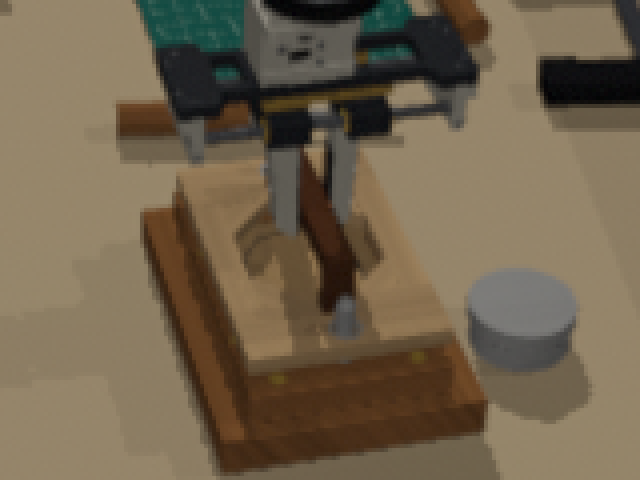

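Force matches the template's weight (−3.3 N) and the board stays put. I'll keep lifting straight up.

Emit:
arm_command(rows=[[[0,0,-0.3],0],[[0,0,-0.8],0],[[0,0,-1.4],0],[[0,0,-2.1],0],[[0,0,-2.8],0],[[0,0,-3.5],0],[[0,0,-4.2],0],[[0,0,-5.0],0],[[0,0,-6.0],0],[[0,0,-7.0],0],[[0,0,-7.5],0],[[0,0,-7.5],0]])

```text
clock: 6.72
tool_pos: [0.5402, -0.2361, 0.1828]
tcp_rot: [-0.0, 0.651, 0.759, -0.0]
ft_force: [0.0, -0.8, -3.0]
width: 0.0198
```

```bash
python3 - <<'E'
from h import *
from scipy.spatial.transform import Rotation as R
s=ctrl.sense();print(s['tool_pos'],s['tcp_rot'],s['ft_force'],s['moment'],s['width'],s['joint_positions'])
w=cap('wrist','w4.png');b=cap('side','s2.png');a=cap('top')
P=cloud(w)
# held bar + plate seen by wrist
z=P[...,2]; d=np.hypot(P[...,0]-.54,P[...,1]+.236)
m=(z>s['tool_pos'][2]+.004)&(z<s['tool_pos'][2]+.016)&(d<.09);m[280:]=0
n,l,st,_=cv2.connectedComponentsWithStats(m.astype(np.uint8));k=1+st[1:,4].argmax();T=P[l==k];r=cv2.minAreaRect((T[:,:2]*1000).astype(np.float32));print('bar',r,np.median(T[:,2]))
m=(z>s['tool_pos'][2]-.042)&(z<s['tool_pos'][2]-.025)&(d<.14);T=P[m];A=np.c_[T[:,:2],np.ones(len(T))];print('plate tilt',np.linalg.lstsq(A,T[:,2],rcond=None)[0],np.median(T[:,2]),len(T))
M=R.from_quat(s['tcp_rot'][[1,2,3,0]]).as_matrix();t=np.array([.5605,.203,s['tool_pos'][2]])
print('to mat',100*M.T@(t-s['tool_pos']),M.round(4).tolist())
cv2.imwrite('pics/ws4.png',cv2.resize(np.hstack([w['frame'],b['frame']])[:,:,::-1],(800,300)))
E
```

```text
[ 0.540246   -0.23610897  0.18278476] [-1.96689100e-04  6.50881688e-01  7.59179099e-01 -2.91438483e-04] [ 0.03544205 -0.82167962 -3.03437956] [-0.03404075 -0.07684266  0.00502486] 0.019838282036108917 [ 0.60396556  0.59910881 -0.36943033  1.66474015  0.25795097  0.92667659
  0.29053022]
bar ((535.3421630859375, -198.914306640625), (50.23404312133789, 64.56958770751953), 9.233150482177734) 0.19333016958717114
plate tilt [-0.00032036  0.00320689  0.15019273] 0.14950398029452922 28877
to mat [ 4.30866040e+01  8.70709757e+00 -9.56113937e-03] [[-0.1527, 0.9883, -0.0007], [0.9883, 0.1527, -0.0002], [-0.0001, -0.0007, -1.0]]
```

View pics/ws4.png

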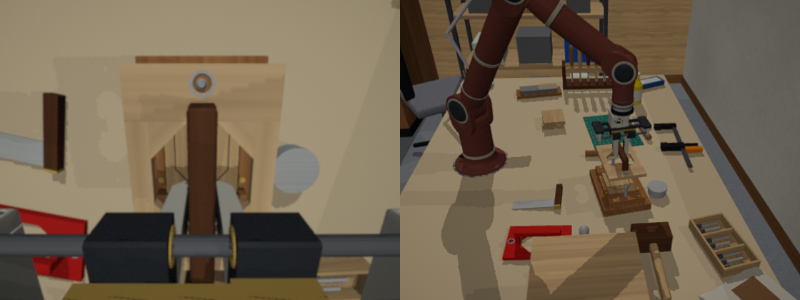

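The template is clear of the pins (underside about 0.138) and level to about 0.3%; the blank and board are still in place. Carrying it to the mat.

Emit:
arm_command(rows=[[[0.5,0.1,0],0],[[1.7,0.3,0],0],[[3.5,0.7,0],0],[[5.8,1.2,0],0],[[8.4,1.7,0],0],[[11.2,2.3,0],0],[[14.0,2.8,0],0],[[16.8,3.4,0],0],[[19.6,4.0,0],0],[[22.4,4.5,0],0],[[25.2,5.1,0],0],[[28.0,5.7,0],0]])

```text
clock: 8.38
tool_pos: [0.5527, 0.0523, 0.1822]
tcp_rot: [-0.001, 0.65, 0.76, -0.0]
ft_force: [0.1, 0.6, -2.7]
width: 0.0199
```

```bash
cat > m.py <<'E'
from h import *
from scipy.spatial.transform import Rotation as R
s=ctrl.sense();M=R.from_quat(s['tcp_rot'][[1,2,3,0]]).as_matrix();t=np.array([.5605,.203,.0485])
print(s['clock'],s['tool_pos'],s['width'],s['ft_force'],'to mat',100*M.T@(t-s['tool_pos']),'yaw',np.degrees(np.arctan2(M[1,1],M[0,1])),M[:,2])
E
python3 m.py
```

```text
8.375 [0.55271207 0.05226649 0.182229  ] 0.019870850838266684 [ 0.08015808  0.56532366 -2.70211911] to mat [14.74958542  3.12934811 13.39043571] yaw 8.899232802026031 [-0.00233083  0.00128696 -0.99999646]
```

Emit:
arm_command(rows=[[[2.5,0.5,0],0.3],[[4.9,1.0,0],0.6],[[7.2,1.5,0],0.9],[[9.3,1.95,0],0.9],[[11.1,2.35,0],0.9],[[12.6,2.65,0],0.9],[[13.7,2.9,0],0.9],[[14.4,3.05,0],0.9],[[14.7,3.1,0],0.9],[[14.75,3.1,0],0.9],[[14.75,3.1,0],0.9]])

```text
clock: 9.75
tool_pos: [0.5606, 0.202, 0.1823]
tcp_rot: [-0.001, 0.656, 0.754, -0.001]
ft_force: [0.2, -0.3, -3.8]
width: 0.0201
```

```bash
python3 m.py; python3 - <<'E'
from h import *
a=cap('top','t5.png');b=cap('side','s5.png');w=cap('wrist','w5.png')
s=ctrl.sense();P=cloud(w);z=P[...,2];d=np.hypot(P[...,0]-s['tool_pos'][0],P[...,1]-s['tool_pos'][1])
m=(z>s['tool_pos'][2]-.042)&(z<s['tool_pos'][2]-.025)&(d<.14);T=P[m];A=np.c_[T[:,:2],np.ones(len(T))];print('plate tilt',np.linalg.lstsq(A,T[:,2],rcond=None)[0],np.median(T[:,2]),len(T))
g=cv2.cvtColor(w['frame'],cv2.COLOR_RGB2HSV);k=(g[...,0]>65)&(g[...,0]<100)&(g[...,1]>100);print('mat z wrist',np.nanmedian(z[k]))
cv2.imwrite('pics/ws5.png',cv2.resize(np.hstack([w['frame'],a['frame']])[:,:,::-1],(800,300)))
E
```

```text
9.75 [0.56062753 0.20203026 0.18234669] 0.020095992415269735 [ 0.22629319 -0.34143423 -3.81459185] to mat [ 0.08412373  0.03183321 13.384724  ] yaw 7.942625305669862 [-2.43981179e-03  6.91743092e-04 -9.99996784e-01]
plate tilt [-0.00167864  0.0040809   0.14895982] 0.1491416676482901 28886
mat z wrist 0.0030455927487264
```

View pics/ws5.png

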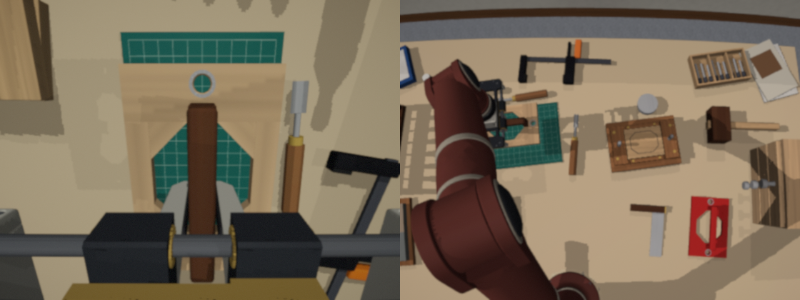

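The template is centred over the mat, with the board and blank undisturbed. Lowering.

Emit:
arm_command(rows=[[[0.1,0,1],0],[[0.1,0,2.5],0],[[0.1,0,4.2],0],[[0.1,0,6],0],[[0.1,0,7.7],0],[[0.1,0,9.2],0],[[0.1,0,10.5],0],[[0.1,0,11.5],0],[[0.1,0,12.2],0],[[0.1,0,12.7],0],[[0.1,0,12.9],0],[[0.1,0,12.9],0]])

```text
clock: 11.4
tool_pos: [0.5603, 0.2034, 0.0535]
tcp_rot: [-0.001, 0.656, 0.754, -0.0]
ft_force: [-0.2, -0.2, -2.8]
width: 0.0198
```

```bash
python3 m.py
```

```text
11.4 [0.56031319 0.20343162 0.05354241] 0.0197907305423091 [-0.16221736 -0.19538379 -2.82931562] to mat [-0.04603341  0.01344658  0.50415388] yaw 7.953312624797428 [-0.00199515  0.00112768 -0.99999737]
```

Emit:
arm_command(rows=[[[0,0,0.1],0],[[0,0,0.2],0],[[0,0,0.3],0],[[0,0,0.37],0],[[0,0,0.43],0],[[0,0,0.47],0],[[0,0,0.5],0],[[0,0,0.5],0]])

```text
clock: 12.4
tool_pos: [0.5603, 0.2034, 0.0485]
tcp_rot: [-0.001, 0.656, 0.754, -0.0]
ft_force: [0.5, 0.2, -3.8]
width: 0.0196
```

Emit:
arm_command(rows=[[[0,0,0.03],0],[[0,0,0.06],0],[[0,0,0.06],0],[[0,0,0.06],0]])

```text
clock: 12.9
tool_pos: [0.5603, 0.2035, 0.0482]
tcp_rot: [-0.001, 0.656, 0.754, -0.0]
ft_force: [-0.8, -1.1, 0.9]
width: 0.0196
```

Contact: the mat now carries the weight. Releasing.

Emit:
arm_command(rows=[[[0,0,0],0],[[0,0,0],0],[[0,0,0],0],[[0,0,0],0],[[0,0,0],0]], gripper=0.4)

```text
clock: 13.52
tool_pos: [0.5604, 0.2035, 0.0482]
tcp_rot: [-0.001, 0.656, 0.754, -0.0]
ft_force: [0.7, -0.8, -0.4]
width: 0.0553
```

Emit:
arm_command(rows=[[[0,0,-0.5],0],[[0,0,-1.5],0],[[0,0,-3],0],[[0,0,-5],0],[[0,0,-7.5],0],[[0,0,-10],0],[[0,0,-12.5],0],[[0,0,-15],0],[[0,0,-17],0],[[0,0,-18],0],[[0,0,-18],0]])

```text
clock: 14.9
tool_pos: [0.5609, 0.2034, 0.2292]
tcp_rot: [-0.001, 0.656, 0.754, 0.001]
ft_force: [-0.6, 0.5, -0.3]
width: 0.0554
```

```bash
python3 m.py; python3 - <<'E'
from h import *
import pickle;a0,b0,_=pickle.load(open('c0.pkl','rb'))
a=cap('top');b=cap('side');w=cap('wrist')
P=cloud(w);z=P[...,2];x=P[...,0];y=P[...,1]
near=np.hypot(x-.5605,y-.203)<.13
m=near&(z>.01)&(z<.021);T=P[m];A=np.c_[T[:,:2],np.ones(len(T))];print('plate',np.linalg.lstsq(A,T[:,2],rcond=None)[0],np.median(T[:,2]),cv2.minAreaRect((T[:,:2]*1000).astype(np.float32)))
m=near&(z>.052)&(z<.065);T=P[m];print('bar',cv2.minAreaRect((T[:,:2]*1000).astype(np.float32)),np.median(T[:,2]))
# board/blank shift seen from top: difference heights
Q0,Q=cloud(a0),cloud(a)
for n,(c0,c) in dict(side=(b0,b),top=(a0,a)).items():
    d=np.abs(c0['frame'].astype(int)-c['frame']).sum(2)>90;cv2.imwrite('pics/d_%s.png'%n,d*255)
cv2.imwrite('pics/ws6.png',np.vstack([cv2.resize(np.hstack([w['frame'],a['frame']]),(800,300)),cv2.resize(np.hstack([b['frame'],b0['frame']]),(800,300))])[:,:,::-1])
E
```

```text
14.9 [0.56087698 0.20342801 0.22924587] 0.055425323354312495 [-0.57555968  0.45924121 -0.25908506] to mat [-0.06823338 -0.04622138 18.07448923] yaw 7.956640942946486 [-7.55987281e-05  1.72470678e-03 -9.99998510e-01]
plate [-1.46256258e-04  8.66823558e-05  1.50850701e-02] 0.01504196531111146 ((592.8598022460938, 207.19778442382812), (194.5278778076172, 200.41273498535156), 8.177331924438477)
bar ((560.8779296875, 203.59410095214844), (19.947519302368164, 139.40216064453125), 8.375529289245605) 0.05888101693129705[ WARN:0@13.066] global loadsave.cpp:1063 imwrite_ Unsupported depth image for selected encoder is fallbacked to CV_8U.
```

View pics/ws6.png

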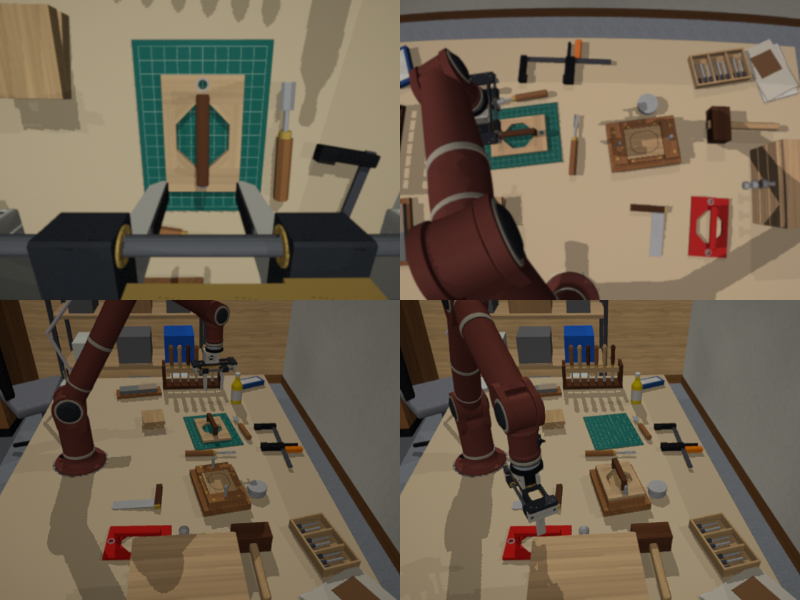

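The template lies flat at (0.561, 0.204), with its top at 15 mm, in the middle of the mat. The gripper is clear and everything else is where it was.

```bash
python3 -c "
from rig import ctrl
print(ctrl.sign_off())"
```

```text
the job is handed in; nothing more can be done
None
```

I gripped the plywood template by its handle and lifted it straight up off the pins. I then carried it level to the green mat, set it down under light contact, let go and raised the gripper clear. I handed the job in at about 15 s of the 48 s allowed.

- **Position:** the handle centre measures (0.561, 0.204), within about 1 mm of the measured mat centre (0.5605, 0.203).
- **Lying flat:** the plate's tilt is under 0.0002, and its top sits at 15 mm, as expected for 12 mm of plywood on a 3 mm mat. Its yaw of about 8.4° compares with about 8° for the mat.
- **Lift and release:** the wrist force during the lift stayed close to the template's weight, about 3 N. It was down to noise level after release.
- **Everything else:** the board, blank, gouges, tin and the other bystanders look unmoved in the before and after pictures. I checked this by eye and did not measure it.
- **Check that failed:** the outline fitted to the whole plate in the last depth image was thrown off by other points at the same height. I used the handle position and plate height instead.

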